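# Tuck the back flashing under the shingles and hold it flat

### The job

Pick up the long aluminium flashing strip and tuck its flat flange under the bottom course of shingles on the small roof panel, squarely and centred on the square opening, without lifting the shingles, pushing it in until it comes fully home against the batten beneath them. Finish still holding it: keep the strip pressed firmly down, flat on the roof board, as if for nailing. Leave everything else on the bench where it is.

Things in the scene. Friction and masses are not known exactly. Their poses are not given: they have to be found in the camera images.
- flashing_grip (a point): Middle of the long flashing's upstand, 18 mm above its underside. Loose aluminium strip of L section, 160 mm long, 0.14 to 0.24 kg, lying flange down: flange 3 mm thick, 82 mm wide over all; upstand along one long edge, folded double, 9 mm thick, its top 33 mm above the underside. x points across the flange to its free edge (77.5 mm away), y along the strip, z up.
- flashing: The same long flashing as a whole; origin on its underside, below flashing_grip, same axes. The upstand may be pinched anywhere along its length; on the flange's side the fingers must stay 3 mm above the underside. The two short flashings look alike but are only 85 mm long and are not wanted.
- opening_centre (a point): Middle of the square opening (90 by 90 mm, right through the boards), at the height of the boards' top. Axes as roof_panel. Its edge nearest the shingles is 45 mm from here along +x.
- flashing_edge (a point): Middle of the long flashing's free edge, on its underside: the edge that goes under the shingles. Same axes as flashing_grip.
- roof_panel: Small roof panel lying level on the bench, fixed, 280 mm wide, 355 mm up the slope, boards' bare top 43 mm above the bench, eave board at its lower end 46 mm high. Origin on the bench; x points up the slope (roughly away from the robot), y along the courses, z up. Along x from the eave: 30 mm of board, the 90 mm square opening, 52 mm of bare board, then the shingles' butt edges.
- tuck_mouth (a point): Point on the boards' top right below the butt edges of the bottom course, 97 mm up the slope from opening_centre. Axes as roof_panel: the flashing slides along +x. The shingles' underside is 8 mm above the board here, their top 15 mm; the slot is as wide as the panel. 35 mm farther in a batten 8 mm high stops the free edge. 68 mm in, the upper course begins, up to 25 mm high.
- shingle_left (a joint): Left (+y) shingle of the bottom course, cedar, 83 mm wide, 7 mm thick, nailed 78 mm behind its butt edge, about which line it springs. 0 = lying down on its batten (rest), grows as the butt edge is lifted, in rad (0.065 = 5 mm there). It springs back by itself; about 2 N up at the butt edge begins to lift it.
- shingle_mid (a joint): Middle shingle of the bottom course, 108 mm wide, otherwise as the left one.
- shingle_right (a joint): Right (-y) shingle of the bottom course, 83 mm wide, otherwise as the left one.
- finial: Bystander: turned dark-wood finial, three stacked bulbs, 116 mm across, 177 mm tall, standing. Origin under its centre.
- nail_tin: Bystander: round open steel tin of nails, 72 mm across, 45 mm high. Origin under its centre.
- hammer: Bystander: claw hammer lying at the right, 280 mm long. Origin below it, x along the handle to the head.
- sanding_block: Bystander: cork sanding block 110 x 60 x 32 mm. Origin under its centre.
- soaker_a: Bystander: short flashing, same section as the long one but 85 mm long, lying at the left. Origin under the middle of its upstand.
- soaker_b: Bystander: a second short flashing like soaker_a.
Things that resemble listed ones, but are neither listed nor needed, are in the scene too. What is shaped like the flashing but purple is not meant.

How it is judged:
By the outcome, as a careful person would: the job done as asked, in the order asked, and still so for the second after the job is handed in, while the arm keeps its last pose, push and grip.
It also fails if it takes over 43 s, if anything falls off the work surface, if the arm or the gripper's body presses on something with over 40 N, if the wrist force passes 120 N, or if a joint passes its speed limit or range.

### The arm

A 6-joint arm with a two-finger parallel gripper is mounted at the origin on the work surface. World frame = base frame: x ahead of the robot, y to its left, z up, the work surface at z = 0. Lengths are in m, angles in rad, forces in N, time in s.
With the tool pointing down it reaches from about 0.25 to 0.775 m from the base axis. Payload 8.9 kg.
Tool frame: the origin (TCP) lies midway between the tips of the shut fingers; the grasp point (between the pads) lies 19 mm behind it (env.pinch_z is the z of the grasp point in the tool frame, in m); z points along the fingers, y is the line along which they close (so a half turn about z gives the same grasp; the last joint's range is limited). The gripper opens to 85 mm and grips with 20 to 120 N. Pads are 22 mm wide; open, the fingers measure 114 mm over their backs; the gripper's body (76 mm by 85 mm) begins 54 mm behind the grasp point. The pads swing forward as they close: fully open they stand 13 mm farther back than shut.
Start: joints at [1.016, 0.291, -0.153, 1.127, 0, 1.431], TCP at [0.212, 0.48, 0.231] pointing down, gripper open.
Joint ranges: [-2.52, 2.52], [-0.91, 1.74], [-1.3, 1.37], [-1.96, 2.02], [-1.52, 1.47], [-3.14, 3.14]. Speed limits (rad/s): [2.22, 2.22, 2.79, 3.14, 3.14, 3.14].

### API

Orientations are given as a 3x3 rotation matrix whose columns are the frame's x, y, z axes.
In Python, from cell import env, optics, hand_in gives the robot as it stands. The module is installed in compiled form; this text tells all that it offers.
- The arm moves only by the tool arm_command, never from a script. Its argument "steps" is one flat list of numbers, 5 for each row, row after row: the closure in counts, from 0 (fully open) to 255 (shut), then the shift along the tool's x, y, z in units of 60 cm (1.0 is 60 cm), then the turn about the tool's z in units of 90 degrees (1.0 is 90 degrees). In form: [claw, dx, dy, dz, spin, claw, dx, dy, dz, spin, ...]. A call has 1 to 12 rows; each row shifts and turns the commanded pose from where the row before left it, along the tool's axes as they then stand; what a row does not reach is not made up. A row lasts 1/10 s, in which the tool goes at most 50 mm and 8.59 degrees, less where a joint would pass 70% of its speed; a pose out of reach is approached as far as the arm can. A call with a number of a shift or a turn outside -1 to 1 is refused whole. A call with a gripper value outside its range is refused whole. The fingers move at their own pace and stop on an object; "squeeze" is the grip in N (left out, the last holds). Time passes only in rows, so rows that do not move let the fingers close. It gives the time, the measured TCP pose, the force, the opening and the grip force at its end, in the units of the state.
- env.get_obs(): the state, without advancing time (a new reading comes with each control period).
- optics.read_camera(name): name is "scene" or "top"; returns (picture, depth): 384x512x3 uint8, red, green, blue; 384x512 float32, m along the optical axis (not along the pixel's ray), 0 where there is no reading.
- optics.camera_info(name): a dict with "K" (3x3 intrinsics, pixels), "camera_from_world" (4x4, takes a point from world to camera coordinates). Camera axes: x right, y down, z forward; pixel columns grow to the right and rows downward; lengths in m; the calibration is good to about 2 mm. A picture is of the moment at which its call begins. camera_info takes no time and is no camera call.
- hand_in(): hands the job in; it is judged then, once.
The state is a dict: "time_s": time; "joint_pos": joint angles; "joint_velocities": joint speeds; "tau": joint torques, N m; "tool_pos": TCP position; "ee_rot": TCP orientation; "contact_force": force on the tool from outside, world axes, zero at the start; "torque": the same for the moment, N m; "width": finger opening in m; "gripper_force": force on a finger pad.
Only numpy, scipy, OpenCV 4.12 (cv2) and the standard library are available. Lean on these libraries where they do the work, as an engineer would, in place of code of your own. Each camera call takes 0.05 s, during which the arm holds its last target. There are 200 camera calls.

## Working session

There is one attempt and no reset: what is moved stays moved. The work goes in short steps, Python scripts to look and compute and a tool call to move; the robot and the scene stay as the last step left them, time stands still between calls to the robot, and variables do not carry over. Pictures are saved under pics/ and viewed, at most 10 in all, crops included, and the job is handed in when it is done.

Besides the shell and the picture viewer there is one more tool, called by a JSON object that holds its "op" and its "data", one argument or row to a line. arm_command: Moves the arm, as the interface text tells. Its arguments: {"type":"object","properties":{"steps":{"type":"array","items":{"type":"number"}},"squeeze":{"type":"number"}},"required":["steps"]}

```bash
mkdir -p pics; cat > h.py <<'E'
import numpy as np, cv2
from cell import env, optics, hand_in
def cloud(name):
    rgb,d=optics.read_camera(name); i=optics.camera_info(name); K=i["K"]; T=np.linalg.inv(i["camera_from_world"])
    v,u=np.mgrid[:384,:512]
    P=np.stack([(u-K[0,2])/K[0,0]*d,(v-K[1,2])/K[1,1]*d,d,np.ones_like(d)],-1)@T.T
    P=P[...,:3]; P[d==0]=np.nan
    return rgb,d,P
def save(n,rgb,s=1.5): cv2.imwrite(f"pics/{n}.png",cv2.resize(rgb[...,::-1],None,fx=s,fy=s,interpolation=cv2.INTER_CUBIC))
E
python3 - <<'E'
from h import *
o=env.get_obs();print(o,env.pinch_z)
for n in("scene","top"):
    rgb,d,P=cloud(n);save(n+"0",rgb,1.5);np.savez(f"{n}0.npz",rgb=rgb,P=P)
    print(n,optics.camera_info(n))
E
```

```text
{'time_s': 0.0, 'joint_pos': array([ 1.01569956e+00,  2.91305993e-01, -1.54142972e-01,  1.12669468e+00,
        1.37324890e-06,  1.43149505e+00]), 'joint_velocities': array([ 0.00042072, -0.00068031, -0.00117908, -0.00026335, -0.0004902 ,
        0.0009027 ]), 'tau': array([-3.74756506e-03, -5.37150514e+01,  3.31363893e+01,  1.61078194e-02,
       -5.14400726e-04,  6.94606292e-07]), 'tool_pos': array([0.21181537, 0.47988494, 0.23071274]), 'ee_rot': array([[-9.14795228e-01,  4.03917300e-01, -7.11236486e-04],
       [ 4.03917882e-01,  9.14794532e-01, -1.14429119e-03],
       [ 1.88436240e-04, -1.33407326e-03, -9.99999092e-01]]), 'contact_force': array([-0.61608965,  0.55583986,  0.01919528]), 'torque': array([0.01749032, 0.01651372, 0.00785235]), 'gripper_force': 0.0, 'width': 0.08570715736429842} -0.0187
scene {'K': array([[376.81421141,   0.        , 253.48239581],
       [  0.        , 376.81421141, 183.8813785 ],
       [  0.        ,   0.        ,   1.        ]]), 'camera_from_world': array([[-0.87827203,  0.47800847, -0.01208884,  0.50663067],
       [ 0.39426231,  0.70963276, -0.58393371, -0.15360812],
       [-0.27054662, -0.51761882, -0.81171133,  1.67774159],
       [ 0.        ,  0.        ,  0.        ,  1.        ]])}
top {'K': array([[436.71997847,   0.        , 255.49833521],
       [  0.        , 436.71997847, 191.34782388],
       [  0.        ,   0.        ,   1.        ]]), 'camera_from_world': array([[-2.59449668e-02, -9.99663298e-01, -3.85658372e-04,
        -3.26889504e-02],
       [-9.90574853e-01,  2.57609874e-02, -1.34528180e-01,
         5.63046826e-01],
       [ 1.34492820e-01, -3.10830569e-03, -9.90909693e-01,
         1.33066076e+00],
       [ 0.00000000e+00,  0.00000000e+00,  0.00000000e+00,
         1.00000000e+00]])}
```

View pics/top0.png

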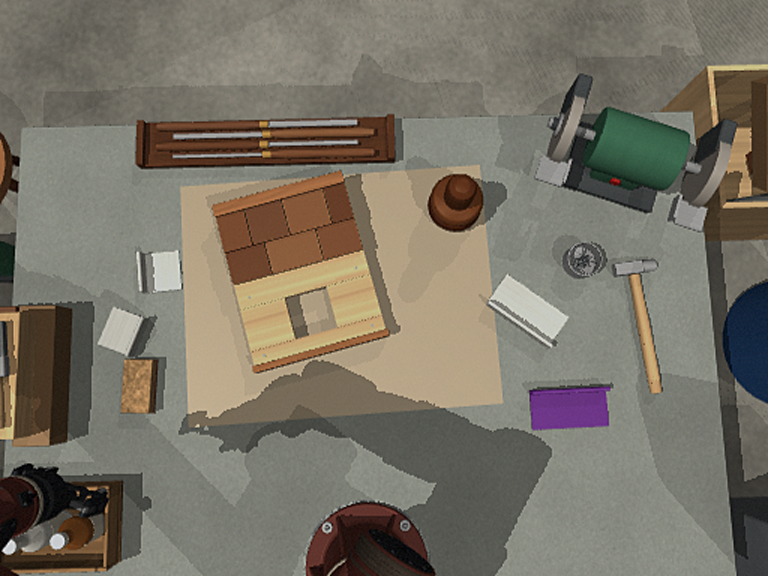

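View pics/scene0.png

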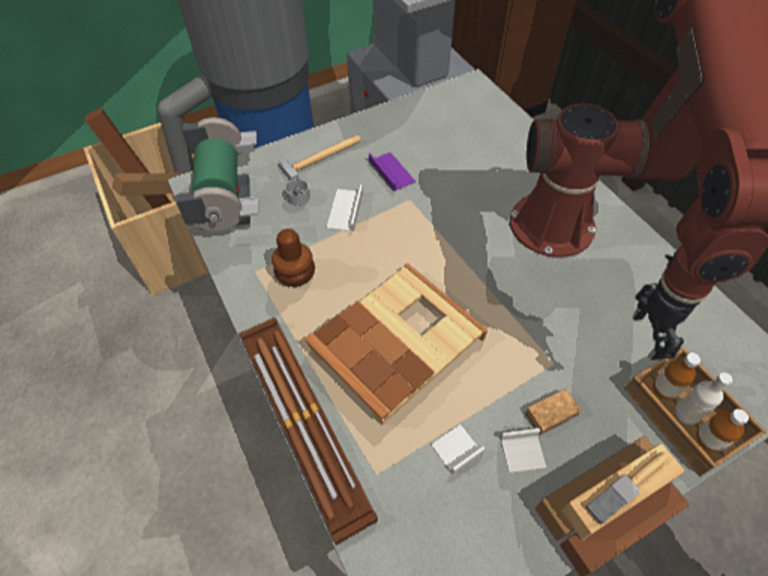

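Top picture (768×576): white L-strips are at (527,310), (160,270) and (121,330), and a purple one is at (569,408). The strip at (527,310) is the long white one, with its upstand on the lower-left side. The panel opening is at (310,313), the shingle butts run from about (235,283) to (362,252), and the finial is at (457,200).

```bash
python3 - <<'E'
from h import *
z=np.load("top0.npz");rgb,P=z["rgb"],z["P"]
cv2.imwrite("pics/crop1.png",np.hstack([cv2.resize(rgb[170:250,310:400,::-1],None,fx=4,fy=4),cv2.resize(rgb[155:250,60:145,::-1],None,fx=4,fy=4)[:320]]))
for cam in("top","scene"):
    z=np.load(cam+"0.npz");rgb,P=z["rgb"].astype(int),z["P"]
    X=P.reshape(-1,3);C=rgb.reshape(-1,3)
    ok=np.isfinite(X).all(1)
    # flashing
    white=(C.min(1)>150)&(np.ptp(C,axis=1)<30)
    reg=(X[:,0]>.25)&(X[:,0]<.6)&(X[:,1]<-.15)&(X[:,1]>-.45)
    m=ok&reg&white&(X[:,2]<.05)
    mm=m.reshape(384,512).astype(np.uint8);n,l,s,c=cv2.connectedComponentsWithStats(mm)
    for i in range(1,n):
        if s[i,4]>100:
            q=X[(l==i).ravel()]
            r=cv2.minAreaRect(q[:,:2].astype(np.float32));print(cam,s[i],r,np.percentile(q[:,2],[5,50,95]))
            top=q[q[:,2]>.022]
            if len(top)>5:
                print(" up",len(top),cv2.minAreaRect(top[:,:2].astype(np.float32)),np.median(top,0))
    # panel: board top
    t=ok&(X[:,0]>.3)&(X[:,0]<.8)&(X[:,1]<.25)&(X[:,1]>-.15)
    p=t&(X[:,2]>.036)&(X[:,2]<.09)
    mm=p.reshape(384,512).astype(np.uint8);n,l,s,c=cv2.connectedComponentsWithStats(mm)
    i=1+np.argmax(s[1:,4]);q=X[(l==i).ravel()]
    print(cam,"panel",cv2.minAreaRect(q[:,:2].astype(np.float32)),np.percentile(q[:,2],[5,25,50,75,95]))
E
```

```text
top [ 326  182   53   50 1045] ((0.5095443725585938, -0.35227876901626587), (0.16113439202308655, 0.08526172488927841), 52.48011779785156) [-0.00211138  0.0027261   0.03224732]
 up 109 ((0.47935178875923157, -0.3290010094642639), (0.15780360996723175, 0.00811480637639761), 53.05132293701172) [ 0.48079044 -0.32917235  0.03220928]
top panel ((0.6011953353881836, 0.1279047131538391), (0.36007973551750183, 0.28887656331062317), 14.248002052307129) [0.03903864 0.04248133 0.04789956 0.06017201 0.06687493]
scene [234 116  54  34 649] ((0.36762621998786926, -0.3123035430908203), (0.2291581928730011, 0.23778055608272552), 60.83491897583008) [-0.00428092  0.00127109  0.0308148 ]
 up 51 ((0.4781302809715271, -0.3328828811645508), (0.15905913710594177, 0.008820334449410439), 53.421817779541016) [ 0.47739925 -0.32872655  0.03215256]
scene [207 125  30  33 551] ((0.5485238432884216, -0.3688976764678955), (0.19743309915065765, 0.12646883726119995), 55.499351501464844) [-0.00277874  0.00263027  0.00848654]
scene panel ((0.6011117100715637, 0.12509766221046448), (0.36086684465408325, 0.28885430097579956), 13.727775573730469) [0.04000937 0.04382186 0.05514098 0.06221055 0.06830718]
```

View pics/crop1.png

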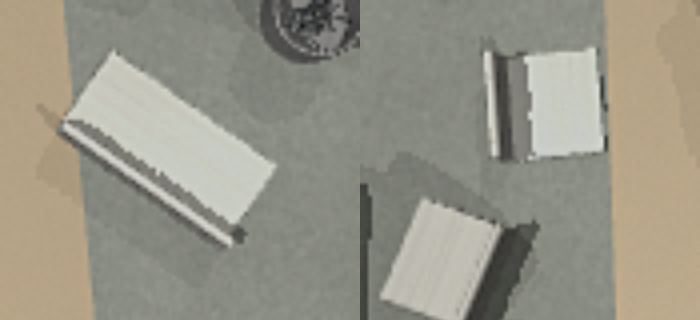

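The crop confirms it: the strip at (165,150) is about twice as long as the two soakers on the right, so it's the one I want. Next I'll measure the opening and the finial.

```bash
cat > plan.py <<'E'
from h import *
def delta(target,yaw=None):
    """tool-frame shift (units of .6 m) and spin (units of 90 deg) to TCP target / tool-y yaw (deg)"""
    o=env.get_obs();R=o["ee_rot"];d=R.T@(np.array(target)-o["tool_pos"])
    cur=np.degrees(np.arctan2(R[1,1],R[0,1]))
    s=0 if yaw is None else -((yaw-cur+180)%360-180)/90
    print("t",round(o["time_s"],2),"tcp",o["tool_pos"].round(4),"yaw",cur.round(2),"F",o["contact_force"].round(1),"w",round(o["width"],4),"g",round(o["gripper_force"],1))
    print("mm",(d*1e3).round(1),"units",(d/.6).round(4),"spin",round(s,4),"dist rows",np.linalg.norm(d)/.05,abs(s)*90/8.59)
E
python3 - <<'E'
from plan import *
for cam in("top","scene"):
    z=np.load(cam+"0.npz");P=z["P"];i=optics.camera_info(cam);K=i["K"];T=np.linalg.inv(i["camera_from_world"])
    def onplane(uv,h):
        r=np.c_[(uv[:,0]-K[0,2])/K[0,0],(uv[:,1]-K[1,2])/K[1,1],np.ones(len(uv))]@T[:3,:3].T
        o=T[:3,3];return o+r*((h-o[2])/r[:,2])[:,None]
    m=((P[...,2]>.036)&(P[...,2]<.09)&(abs(P[...,0]-.6)<.25)&(abs(P[...,1]-.12)<.23)).astype(np.uint8)
    c,h=cv2.findContours(m,cv2.RETR_CCOMP,cv2.CHAIN_APPROX_NONE)
    for k in range(len(c)):
        if h[0][k][3]>=0 and len(c[k])>40:
            q=onplane(c[k][:,0].astype(float),.043);print(cam,"hole",cv2.minAreaRect(q[:,:2].astype(np.float32)))
    f=(P[...,2]>.1)&(P[...,0]>.5)&(P[...,0]<.85)&(abs(P[...,1]+.12)<.15)
    print("finial",np.nanmin(P[f],0),np.nanmax(P[f],0))
    # board surface & shingle transition: project on panel axis
    a=np.radians(14);X=P[m>0];s=(X[:,:2]-[.6,.128])@[np.cos(a),np.sin(a)];t=(X[:,:2]-[.6,.128])@[-np.sin(a),np.cos(a)]
    for lo in np.arange(-.19,.19,.01):
        k=(s>lo)&(s<lo+.01)&(abs(t)<.12);print(round(lo,3),np.median(X[k,2]).round(4),end="; ")
    print()
delta([.479,-.33,.23],-37)
E
```

```text
top hole ((0.5146750807762146, 0.10438414663076401), (0.09939850866794586, 0.09742982685565948), 15.495340347290039)
finial [ 0.70687313 -0.23265913  0.10000152] [ 0.76339957 -0.17353901  0.18037475]
-0.19 nan; -0.18 0.0455; -0.17 0.044; -0.16 0.0424; -0.15 0.0425; -0.14 0.0423; -0.13 0.0423; -0.12 0.0425; -0.11 0.0423; -0.1 0.0422; -0.09 0.042; -0.08 0.0425; -0.07 0.0421; -0.06 0.0428; -0.05 0.042; -0.04 0.0419; -0.03 0.0424; -0.02 0.0427; -0.01 0.0423; 0.0 0.0439; 0.01 0.0575; 0.02 0.0572; 0.03 0.057; 0.04 0.0571; 0.05 0.0575; 0.06 0.0573; 0.07 0.0602; 0.08 0.0641; 0.09 0.0637; 0.1 0.0626; 0.11 0.0622; 0.12 0.0612; 0.13 0.0606; 0.14 0.0599; 0.15 0.0639; 0.16 0.0672; 0.17 0.067; 0.18 0.0634; 
scene hole ((0.5135654211044312, 0.104522705078125), (0.09443449974060059, 0.09477370977401733), 15.631857872009277)
finial [ 0.70807109 -0.23202691  0.10016599] [ 0.76804052 -0.17136896  0.18096911]
-0.19 0.0416; -0.18 0.0466; -0.17 0.0447; -0.16 0.0433; -0.15 0.0433; -0.14 0.0435; -0.13 0.0437; -0.12 0.0434; -0.11 0.043; -0.1 0.0437; -0.09 0.0434; -0.08 0.043; -0.07 0.0438; -0.06 0.0435; -0.05 0.0428; -0.04 0.0434; -0.03 0.0432; -0.02 0.0433; -0.01 0.0435; 0.0 0.0563; 0.01 0.0585; 0.02 0.0585; 0.03 0.0582; 0.04 0.0583; 0.05 0.0586; 0.06 0.0586; 0.07 0.0645; 0.08 0.0658; 0.09 0.0646; 0.1 0.0639; 0.11 0.0637; 0.12 0.0629; 0.13 0.062; 0.14 0.0611; 0.15 0.0662; 0.16 0.0684; 0.17 0.0674; 0.18 0.0654; 
t 0.1 tcp [0.2119 0.4799 0.2308] yaw 66.18 F [-0.1  0.2  0.7] w 0.0852 g 0.0
mm [-571.5 -633.     1.4] units [-0.9526 -1.055   0.0024] spin 1.1464 dist rows 17.057342828099273 12.011236236634142
  return _methods._mean(a, axis=axis, dtype=dtype,
  ret = ret.dtype.type(ret / rcount)
```

```bash
python3 - <<'E'
from plan import *
from scipy.optimize import minimize
# silhouettes of panel side edges and butt line and hole, robust line fits
for cam in("top","scene"):
    P=np.load(cam+"0.npz")["P"]
    X=P[(abs(P[...,0]-.6)<.25)&(abs(P[...,1]-.12)<.23)];X=X[(X[:,2]>.038)&(X[:,2]<.09)]
    a=np.radians(14.5);e=np.array([np.cos(a),np.sin(a)]);n=np.array([-e[1],e[0]])
    s=(X[:,:2]-[.514,.1045])@e;t=(X[:,:2]-[.514,.1045])@n
    for name,(p,q,sg,lo,hi,f) in dict(left=(s,t,1,-.06,.26,0.),right=(s,t,-1,-.06,.26,0.)).items():
        b=[];
        for x in np.arange(lo,hi,.008):
            k=(p>x)&(p<x+.008)&(sg*q>.1)
            if k.sum():b.append((x+.004,sg*np.max(sg*q[k])))
        b=np.array(b);
        for _ in range(3):
            c=np.polyfit(b[:,0],b[:,1],1);r=b[:,1]-np.polyval(c,b[:,0]);b=b[abs(r)<1.5*r.std()+1e-4]
        print(cam,name,"yaw",14.5+np.degrees(np.arctan(c[0])),"t at s=0",c[1])
    # butt line: step .043->.057 near s=.097
    b=[]
    for y in np.arange(-.12,.12,.006):
        k=(t>y)&(t<y+.006)&(s>.07)&(s<.13);hi=k&(X[:,2]>.051);lo=k&(X[:,2]<.047)
        if hi.any() and lo.any(): b.append((y,(s[hi].min()+s[lo].max())/2))
    b=np.array(b);c=np.polyfit(b[:,0],b[:,1],1);print(cam,"butt yaw",14.5-np.degrees(np.arctan(c[0])),"s",c[1])
E
```

```text
top left yaw 14.191701059366514 t at s=0 0.13985691551232962
top right yaw 14.272089125815143 t at s=0 -0.13839391533056264
top butt yaw 14.304616872705171 s 0.09766695680221801
scene left yaw 14.451152714906494 t at s=0 0.13935725584891087
scene right yaw 14.471204745517152 t at s=0 -0.13898216672631022
scene butt yaw 14.444163961903849 s 0.093015833204816
```

{"op": "arm_command", "data": {
  "steps": [0,-0.0476,-0.0528,0,0,0,-0.0476,-0.0528,0,0,0,-0.0476,-0.0528,0,0,0,-0.0476,-0.0528,0,0,0,-0.0476,-0.0528,0,0,0,-0.0476,-0.0528,0,0,0,-0.0476,-0.0528,0,0,0,-0.0476,-0.0528,0,0,0,-0.0476,-0.0528,0,0,0,-0.0476,-0.0528,0,0],
  "squeeze": 100
}}

```text
time_s: 1.1
tool_pos: [0.3454, 0.0734, 0.2313]
ee_rot: [[-0.915, 0.404, 0.0], [0.404, 0.915, 0.0], [-0.0, 0.0, -1.0]]
contact_force: [0.7, 0.1, 0.7]
width: 0.0855
gripper_force: 0.0
```

{"op": "arm_command", "data": {
  "steps": [0,-0.0476,-0.0528,0,0,0,-0.0476,-0.0528,0,0,0,-0.0476,-0.0528,0,0,0,-0.0476,-0.0528,0,0,0,-0.0476,-0.0528,0,0,0,-0.0476,-0.0528,0,0,0,-0.0476,-0.0528,0,0,0,-0.0476,-0.0528,0,0,0,-0.0476,-0.0528,0,0,0,-0.0476,-0.0528,0,0]
}}

```text
time_s: 2.1
tool_pos: [0.4788, -0.3317, 0.2309]
ee_rot: [[-0.915, 0.404, -0.0], [0.404, 0.915, 0.0], [0.001, 0.0, -1.0]]
contact_force: [0.3, 0.0, 0.4]
width: 0.0852
gripper_force: 0.0
```

{"op": "arm_command", "data": {
  "steps": [0,0,0,0,0.0955,0,0,0,0,0.0955,0,0,0,0,0.0955,0,0,0,0,0.0955,0,0,0,0,0.0955,0,0,0,0,0.0955,0,0,0,0,0.0955,0,0,0,0,0.0955,0,0,0,0,0.0955,0,0,0,0,0.0955,0,0,0,0,0.0955,0,0,0,0,0.0955]
}}

```text
time_s: 3.3
tool_pos: [0.4785, -0.3299, 0.2309]
ee_rot: [[0.606, 0.795, -0.001], [0.795, -0.606, 0.001], [0.0, -0.001, -1.0]]
contact_force: [-0.4, -0.2, 0.0]
width: 0.0853
gripper_force: 0.0
```

```bash
python3 - <<'E'
from plan import *
delta([.4795,-.330,.120],-37)
E
```

```text
t 3.3 tcp [ 0.4785 -0.3299  0.2309] yaw -37.31 F [-0.4 -0.2  0. ] w 0.0853 g 0.0
mm [  0.5   1.  110.9] units [0.0009 0.0017 0.1848] spin -0.0034 dist rows 2.2178228362672203 0.035935900972322805
```

{"op": "arm_command", "data": {
  "steps": [0,0.0005,0.0015,0.05,-0.003,0,0,0,0.05,0,0,0,0,0.05,0,0,0,0,0.05,0,0,0,0,0.05,0,0,0,0,0.05,0,0,0,0,0.04,0,0,0,0,0.02,0,0,0,0,0.01,0,0,0,0,0.0045,0,0,0,0,0,0]
}}

```text
time_s: 4.4
tool_pos: [0.48, -0.3307, 0.0072]
ee_rot: [[0.597, 0.802, 0.001], [0.802, -0.597, -0.001], [-0.0, 0.001, -1.0]]
contact_force: [1.2, 0.3, 0.6]
width: 0.0853
gripper_force: 0.0
```

```bash
python3 - <<'E'
from plan import *
rgb,d,P=cloud("scene");save("grasp1",rgb[90:190,190:310],5)
delta([.4795,-.330,.006],-37)
E
```

```text
t 4.45 tcp [ 0.4801 -0.3308  0.0075] yaw -36.69 F [-0.4  0.9  0.1] w 0.0854 g 0.0
mm [ 0.3 -1.   1.5] units [ 0.0005 -0.0017  0.0025] spin 0.0035 dist rows 0.036256595683621176 0.03652418812882761
```

View pics/grasp1.png

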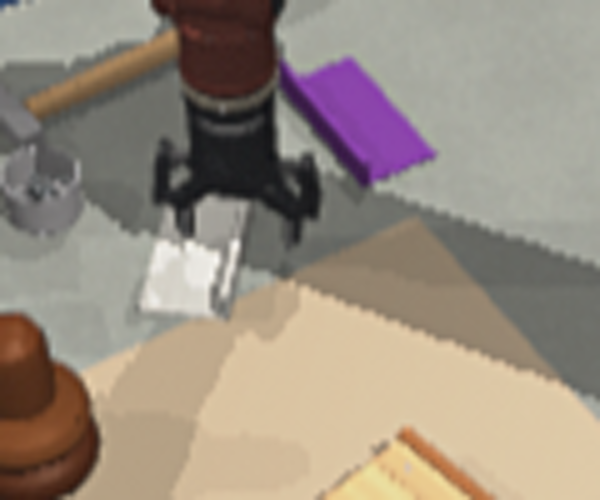

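The open fingers straddle the upstand (near (230,240)) with one finger over the flange, and they are clear of the purple part and the tin. I'll close now.

{"op": "arm_command", "data": {
  "steps": [255,0,0,0.001,0,255,0,0,0,0,255,0,0,0,0,255,0,0,0,0,255,0,0,0,0,255,0,0,0,0,255,0,0,0,0,255,0,0,0,0,255,0,0,0,0,255,0,0,0,0],
  "squeeze": 100
}}

```text
time_s: 5.45
tool_pos: [0.4797, -0.3305, 0.0064]
ee_rot: [[0.597, 0.802, 0.0], [0.802, -0.597, -0.0], [-0.0, 0.0, -1.0]]
contact_force: [-0.8, 1.1, 5.3]
width: 0.0068
gripper_force: 98.3
```

{"op": "arm_command", "data": {
  "steps": [255,0,0,-0.01,0,255,0,0,-0.03,0,255,0,0,-0.05,0,255,0,0,-0.05,0,255,0,0,-0.05,0,255,0,0,-0.04,0,255,0,0,-0.02,0,255,0,0,0,0]
}}

```text
time_s: 6.25
tool_pos: [0.4802, -0.3309, 0.1573]
ee_rot: [[0.597, 0.802, 0.002], [0.802, -0.597, -0.002], [-0.0, 0.002, -1.0]]
contact_force: [-0.4, 0.1, -2.0]
width: 0.0069
gripper_force: 97.8
```

```bash
python3 - <<'E'
from plan import *
rgb,d,P=cloud("scene");save("lift1",rgb[60:190,180:320],4.5)
delta([.5184,.1061,.155],14.35)
E
```

```text
t 6.3 tcp [ 0.4796 -0.3304  0.1559] yaw -36.68 F [ 0.7 -0.3 -2.6] w 0.0073 g 97.8
mm [ 373.2 -229.6    0.8] units [ 0.6221 -0.3827  0.0013] spin -0.567 dist rows 8.76436073631495 5.941062843650735
```

View pics/lift1.png

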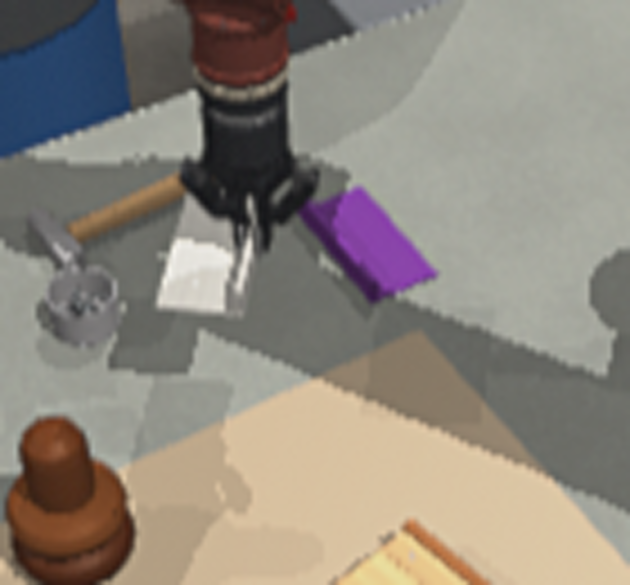

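The strip is held level at (215,265), and the upstand is gripped near its middle. Next I'll carry it over the panel, moving first and spinning afterwards.

{"op": "arm_command", "data": {
  "steps": [255,0.0311,-0.0191,0,0,255,0.0622,-0.0383,0,0,255,0.0622,-0.0383,0,0,255,0.0622,-0.0383,0,0,255,0.0622,-0.0383,0,0,255,0.0622,-0.0383,0,0,255,0.0622,-0.0383,0,0,255,0.0622,-0.0383,0,0,255,0.0622,-0.0383,0,0,255,0.0622,-0.0383,0,0,255,0.0311,-0.0191,0,0,255,0,0,0,0]
}}

```text
time_s: 7.5
tool_pos: [0.5172, 0.1089, 0.1542]
ee_rot: [[0.594, 0.804, -0.003], [0.804, -0.594, 0.001], [-0.001, -0.003, -1.0]]
contact_force: [0.6, -0.9, -2.0]
width: 0.0071
gripper_force: 97.8
```

{"op": "arm_command", "data": {
  "steps": [255,0,0,0,-0.07,255,0,0,0,-0.07,255,0,0,0,-0.07,255,0,0,0,-0.07,255,0,0,0,-0.07,255,0,0,0,-0.07,255,0,0,0,-0.07,255,0,0,0,-0.077,255,0,0,0,0,255,0,0,0,0]
}}

```text
time_s: 8.5
tool_pos: [0.5177, 0.1056, 0.1551]
ee_rot: [[-0.244, 0.97, -0.002], [0.97, 0.244, -0.0], [0.0, -0.002, -1.0]]
contact_force: [-0.1, 0.6, -1.9]
width: 0.0069
gripper_force: 97.8
```

```bash
cat > strip.py <<'E'
from plan import *
def strip(P,z0,C=None):
    """held strip: points near tool, in panel frame about the opening"""
    a=np.radians(14.35);e=np.array([np.cos(a),np.sin(a)]);n=np.array([-e[1],e[0]])
    return np.stack([(P[...,:2]-[.514,.105])@e,(P[...,:2]-[.514,.105])@n,P[...,2]],-1)
def report(tag):
    for cam in("top","scene"):
        rgb,d,P=cloud(cam);Q=strip(P,0);c=rgb.astype(int)
        m=(c.min(-1)>120)&(np.ptp(c,axis=-1)<28)&(abs(Q[...,0]-.05)<.12)&(abs(Q[...,1])<.11)&(Q[...,2]>.035)&(Q[...,2]<.25)
        mm=cv2.morphologyEx(m.astype(np.uint8),cv2.MORPH_OPEN,np.ones((2,2)));X=Q[mm>0]
        r=cv2.minAreaRect(X[:,:2].astype(np.float32));print(tag,cam,len(X),r,"z",np.percentile(X[:,2],[2,25,50,75,98]).round(4))
        f=X[(X[:,2]<np.percentile(X[:,2],98)-.02)]
        if len(f)>50: # plane tilt of flange
            k=np.linalg.lstsq(np.c_[f[:,:2],np.ones(len(f))],f[:,2],rcond=None)[0];print(" flange slope",k[:2].round(3),"t range",np.percentile(X[:,1],[.5,99.5]).round(4),"s max",np.percentile(X[:,0],99.5).round(4))
        if cam=="scene": save(tag,rgb[140:300,190:350],3.7)
        else: save(tag+"top",rgb[100:270,120:290],3.5)
E
python3 - <<'E'
from strip import *
report("over1")
delta([.5184,.1061,.0494],14.35)
E
```

```text
over1 top 454 ((0.04692531004548073, -0.051469460129737854), (0.053765617311000824, 0.09730526059865952), 88.71956634521484) z [nan nan nan nan nan]
over1 scene 788 ((0.02900531515479088, -0.01296590268611908), (0.10212230682373047, 0.1914077252149582), 30.158239364624023) z [nan nan nan nan nan]
t 8.6 tcp [0.518  0.1058 0.1555] yaw 14.17 F [ 0.1 -0.  -1.8] w 0.0071 g 97.8
mm [  0.2   0.5 106.1] units [0.0003 0.0009 0.1769] spin -0.002 dist rows 2.1223640994473945 0.02121321228971449
```

View pics/over1.png

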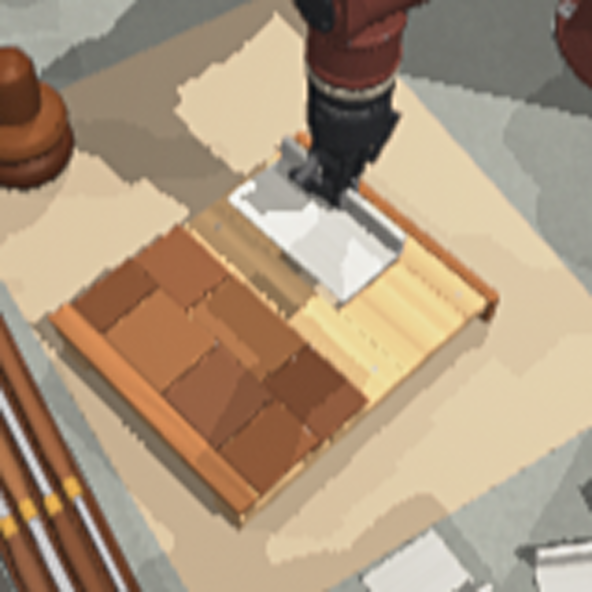

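The flange's free edge runs from (232,200) to (342,303) in the crop, above the bare board and roughly parallel to the butt edges. I'll measure how it sits in the grip.

```bash
cat >> strip.py <<'E'
def fit(z0,z1,tip=.006):
    for cam in("top","scene"):
        rgb,d,P=cloud(cam);Q=strip(P,0);c=rgb.astype(int)
        m=(np.ptp(c,axis=-1)<40)&(c.min(-1)>60)&(abs(Q[...,0]-.05)<.12)&(abs(Q[...,1])<.11)&(Q[...,2]>z0)&(Q[...,2]<z1)
        n,l,s,_=cv2.connectedComponentsWithStats(m.astype(np.uint8));X=np.concatenate([Q[l==i] for i in range(1,n) if s[i,4]>60])
        b=[]
        for y in np.arange(-.07,.07,.006):
            k=abs(X[:,1]-y)<.003
            if k.sum()>2:b.append((y,X[k,0].max()))
        b=np.array(b);
        for _ in range(3):
            p=np.polyfit(b[:,0],b[:,1],1);r=b[:,1]-np.polyval(p,b[:,0]);b=b[abs(r)<1.5*r.std()+1e-4]
        f=X[X[:,0]>np.median(X[:,0])];k=np.linalg.lstsq(np.c_[f[:,:2],np.ones(len(f))],f[:,2],rcond=None)[0]
        print(cam,len(X),"edge s at t=0",p[1].round(4),"yaw err deg",-np.degrees(np.arctan(p[0])).round(2),"t ends",np.percentile(X[:,1],[1,99]).round(4),"plane",k.round(3),"edge z",(k@[p[1],0,1]).round(4))
E
python3 - <<'E'
from strip import *
fit(.135,.19)
E
```

```text
top 528 edge s at t=0 0.078 yaw err deg 2.63 t ends [-0.0781 -0.0244] plane [-0.011 -0.017  0.151] edge z 0.1503
scene 913 edge s at t=0 0.0797 yaw err deg -0.45 t ends [-0.0768  0.0801] plane [-0.005  0.002  0.153] edge z 0.1529
```

{"op": "arm_command", "data": {
  "steps": [255,0,0.0005,0.03,-0.003,255,0,0,0.04,0,255,0,0,0.04,0,255,0,0,0.03,0,255,0,0,0.02,0,255,0,0,0.01,0,255,0,0,0.004,0,255,0,0,0,0,255,0,0,0,0]
}}

```text
time_s: 9.6
tool_pos: [0.5192, 0.1063, 0.0523]
ee_rot: [[-0.252, 0.968, 0.001], [0.968, 0.252, 0.0], [-0.0, 0.001, -1.0]]
contact_force: [-0.0, 0.5, -1.4]
width: 0.007
gripper_force: 97.9
```

{"op": "arm_command", "data": {
  "steps": [255,0,0,0.001,0,255,0,0,0.001,0,255,0,0,0,0]
}}

```text
time_s: 9.9
tool_pos: [0.5187, 0.1062, 0.0506]
ee_rot: [[-0.252, 0.968, 0.0], [0.968, 0.252, 0.0], [-0.0, 0.0, -1.0]]
contact_force: [0.5, -0.7, -1.5]
width: 0.0068
gripper_force: 97.9
```

```bash
python3 - <<'E'
from strip import *
fit(.035,.09)
delta([.5184,.1061,.0494],14.35)
rgb,d,P=cloud("scene");save("down1",rgb[160:260,220:340],5)
E
```

```text
top 442 edge s at t=0 0.0803 yaw err deg 1.25 t ends [-0.078  -0.0266] plane [0.007 0.017 0.047] edge z 0.0472
scene 827 edge s at t=0 0.081 yaw err deg 0.05 t ends [-0.0762  0.0808] plane [-0.01  -0.001  0.048] edge z 0.0476
t 10.0 tcp [0.5186 0.1062 0.0505] yaw 14.61 F [ 0.4 -0.5 -2.5] w 0.007 g 97.9
mm [-0.1 -0.2  1.1] units [-0.0001 -0.0004  0.0018] spin 0.0029 dist rows 0.022425817442367154 0.03066155602461623
```

View pics/down1.png

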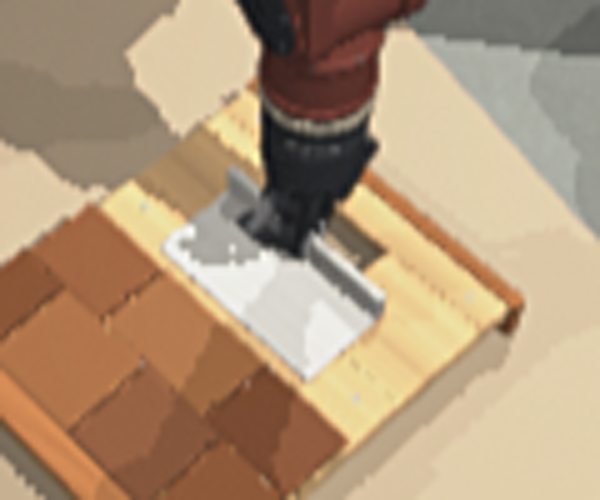

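{"op": "arm_command", "data": {
  "steps": [255,-0.0025,0,0.001,0.002,255,0,0,0.001,0,255,0,0,0,0,255,0,0,0,0]
}}

```text
time_s: 10.45
tool_pos: [0.5191, 0.1046, 0.0493]
ee_rot: [[-0.249, 0.968, 0.0], [0.968, 0.249, -0.0], [-0.0, 0.0, -1.0]]
contact_force: [-0.7, -1.8, 3.2]
width: 0.0074
gripper_force: 98.4
```

{"op": "arm_command", "data": {
  "steps": [255,0,0.005,0,0,255,0,0.005,0,0,255,0,0.005,0,0,255,0,0.005,0,0,255,0,0.005,0,0,255,0,0.005,0,0,255,0,0.005,0,0,255,0,0.005,0,0,255,0,0,0,0]
}}

```text
time_s: 11.35
tool_pos: [0.5413, 0.1107, 0.0494]
ee_rot: [[-0.249, 0.968, -0.002], [0.968, 0.249, -0.0], [0.0, -0.002, -1.0]]
contact_force: [-4.9, -1.6, 6.7]
width: 0.0072
gripper_force: 99.2
```

```bash
python3 - <<'E'
from strip import *
delta([.5668,.1183,.0494],14.35)
for cam in("top","scene"):
    rgb,d,P=cloud(cam);Q=strip(P,0)
    if cam=="scene": save("slide1",rgb[160:260,220:340],5)
    for y in(-.1,-.05,0,.05,.1):
        k=(abs(Q[...,1]-y)<.015)&(abs(Q[...,0]-.115)<.012);print(cam,y,np.median(Q[k][:,2]).round(4),end="; ")
E
```

```text
t 11.35 tcp [0.5413 0.1107 0.0494] yaw 14.44 F [-4.9 -1.6  6.7] w 0.0072 g 99.2
mm [ 1.  26.6 -0.1] units [ 0.0016  0.0444 -0.0002] spin 0.001 dist rows 0.5325775243215045 0.010251817637805893
top -0.1 0.0568; top -0.05 0.0565; top 0 nan; top 0.05 nan; top 0.1 nan; scene -0.1 0.0579; scene -0.05 0.058; scene 0 0.0579; scene 0.05 0.0579; scene 0.1 0.0595;
  return _methods._mean(a, axis=axis, dtype=dtype,
  ret = ret.dtype.type(ret / rcount)
```

View pics/slide1.png

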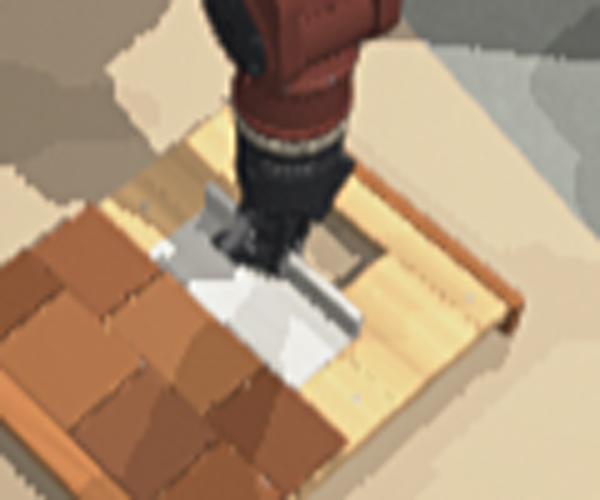

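The free edge has gone under the butt edges, from (160,250) to (295,385), and the shingle tops are still at rest height. I'll push on and creep towards the batten.

{"op": "arm_command", "data": {
  "steps": [255,0,0.005,0,0,255,0,0.005,0,0,255,0,0.005,0,0,255,0,0.005,0,0,255,0,0.005,0,0,255,0,0.005,0,0,255,0,0.003,0,0,255,0,0,0,0]
}}

```text
time_s: 12.25
tool_pos: [0.5603, 0.1156, 0.0494]
ee_rot: [[-0.249, 0.968, -0.002], [0.968, 0.249, -0.0], [0.0, -0.002, -1.0]]
contact_force: [-6.6, -0.5, 8.6]
width: 0.0072
gripper_force: 99.3
```

{"op": "arm_command", "data": {
  "steps": [255,0,0.003,0,0,255,0,0.003,0,0,255,0,0.003,0,0,255,0,0,0,0]
}}

```text
time_s: 12.65
tool_pos: [0.5655, 0.117, 0.0494]
ee_rot: [[-0.249, 0.968, -0.002], [0.968, 0.249, -0.0], [0.0, -0.002, -1.0]]
contact_force: [-5.9, -0.6, 8.2]
width: 0.0073
gripper_force: 99.3
```

{"op": "arm_command", "data": {
  "steps": [255,0,0.002,0,0,255,0,0.002,0,0,255,0,0,0,0]
}}

```text
time_s: 12.95
tool_pos: [0.5672, 0.1174, 0.0494]
ee_rot: [[-0.249, 0.968, -0.003], [0.968, 0.249, -0.001], [0.0, -0.003, -1.0]]
contact_force: [-8.3, -2.1, 10.5]
width: 0.0074
gripper_force: 99.7
```

{"op": "arm_command", "data": {
  "steps": [255,0,0.002,0,0,255,0,0.002,0,0,255,0,0,0,0]
}}

```text
time_s: 13.25
tool_pos: [0.5671, 0.1174, 0.0493]
ee_rot: [[-0.249, 0.968, -0.007], [0.968, 0.249, -0.002], [-0.0, -0.007, -1.0]]
contact_force: [-17.5, -4.8, 19.8]
width: 0.007
gripper_force: 101.2
```

{"op": "arm_command", "data": {
  "steps": [255,0,-0.001,0.001,0,255,0,0,0.001,0,255,0,0,0,0,255,0,0,0,0,255,0,0,0,0]
}}

```text
time_s: 13.75
tool_pos: [0.5672, 0.1174, 0.0493]
ee_rot: [[-0.249, 0.968, -0.005], [0.968, 0.249, -0.002], [-0.0, -0.006, -1.0]]
contact_force: [-20.3, -4.5, 31.5]
width: 0.0073
gripper_force: 102.9
```

```bash
python3 - <<'E'
from strip import *
delta([.5668,.1183,.0494],14.35)
o=env.get_obs();print(o["torque"].round(2),o["joint_velocities"].round(3))
for cam in("top","scene"):
    rgb,d,P=cloud(cam);Q=strip(P,0);c=rgb.astype(int)
    for y in(-.1,-.05,0,.05,.1):
        k=(abs(Q[...,1]-y)<.015)&(abs(Q[...,0]-.115)<.012);print(cam,y,np.nanmedian(np.r_[Q[k][:,2],np.nan]).round(4),end="; ")
    g=(np.ptp(c,axis=-1)<40)&(c.min(-1)>60)&(Q[...,0]>.06)&(Q[...,0]<.09)&(abs(Q[...,1])<.11)&(Q[...,2]>.042)&(Q[...,2]<.052)
    f=Q[g];print("\nflange",len(f),"t ends",np.percentile(f[:,1],[1,99]).round(4),"plane",np.linalg.lstsq(np.c_[f[:,:2],np.ones(len(f))],f[:,2],rcond=None)[0].round(4),"z",np.median(f[:,2]))
    u=Q[(np.ptp(c,axis=-1)<40)&(abs(Q[...,0]-.054)<.015)&(abs(Q[...,1])<.11)&(Q[...,2]>.071)&(Q[...,2]<.081)&(abs(Q[...,1])>.03)]
    if len(u)>10:print("upstand top",len(u),"yaw err",-np.degrees(np.arctan(np.polyfit(u[:,1],u[:,0],1)[0])).round(2),"ends",np.percentile(u[:,1],[1,99]).round(4),"z",np.median(u[:,2]))
    if cam=="scene": save("home",rgb[160:260,220:340],5)
E
```

```text
t 13.75 tcp [0.5672 0.1174 0.0493] yaw 14.43 F [-20.3  -4.5  31.5] w 0.0073 g 102.9
mm [ 0.9 -0.2 -0.1] units [ 0.0016 -0.0003 -0.0001] spin 0.0009 dist rows 0.01926308583701776 0.009303322117962464
[-0.98  3.98 -0.01] [-0.001 -0.002 -0.001 -0.001 -0.001 -0.   ]
top -0.1 0.0572; top -0.05 0.0567; top 0 0.5106; top 0.05 0.5233; top 0.1 nan; 
flange 123 t ends [-0.0779 -0.0281] plane [-0.024   0.0073  0.0481] z 0.045870392058624754
upstand top 44 yaw err 0.63 ends [-0.0788 -0.0307] z 0.07448780580095182
scene -0.1 0.0581; scene -0.05 0.0585; scene 0 0.3727; scene 0.05 0.4725; scene 0.1 0.0587; 
flange 239 t ends [-0.0767  0.0782] plane [-0.0106  0.0029  0.0474] z 0.04664525754759086
upstand top 43 yaw err 0.1 ends [-0.0753  0.0787] z 0.07575959516156883<stdin>:7: RuntimeWarning: All-NaN slice encountered
```

View pics/home.png

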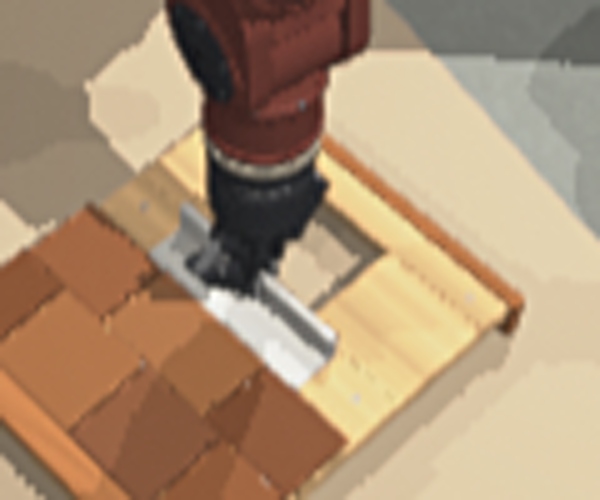

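The strip is home: centred to within about 1 mm, square to within about 0.6°, the shingles down, and about 31 N pressing it onto the board. Handing in.

```bash
python3 -c "
from cell import hand_in
print(hand_in())"
```

```text
the job is handed in; nothing more can be done
None
```

The long flashing is tucked under the bottom course until it stopped against the batten, square and centred on the opening to about 1 mm; the shingles I could see lie at rest height (the middle was hidden by the gripper at the end), the arm still holds the strip pressed down with about 31 N, and the job is handed in (result not reported).

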